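# Weigh two spice jars in their carrier and lift it off the scale

## Robot

A 6-joint arm with a two-finger parallel gripper is mounted at the origin on a cart in front of the work surface, level with it; the furniture and walls round the work are solid. World frame = base frame: x ahead of the robot, y to its left, z up, the work surface at z = 0. Lengths are in m, angles in rad, forces in N, time in s.
With the tool pointing down it reaches from about 0.25 to 0.725 m from the base axis. Payload 4 kg.
Tool frame: the origin (TCP) lies between the finger pads, 19 mm behind the fingertips; this is the grasp point; z points along the fingers, y is the line along which they close (so a half turn about z gives the same grasp; the last joint's range is limited). The gripper opens to 85 mm and grips with 20 to 120 N. Pads are 22 mm wide; open, the fingers measure 114 mm over their backs; the gripper's body (76 mm by 85 mm) begins 54 mm behind the grasp point. The pads swing forward as they close: fully open they stand 13 mm farther back than shut.
Start: joints at [1.187, 0.241, 0.005, 1.335, 0, 1.571], TCP at [0.187, 0.464, 0.25] pointing down, gripper open.
Joint ranges: [-2.72, 2.72], [-1.05, 1.87], [-1.09, 1.28], [-1.99, 2.15], [-1.42, 1.44], [-3.14, 3.14]. Speed limits (rad/s): [2.79, 2.79, 3.14, 3.14, 3.14, 3.14].

## Interface

Orientations are given as a unit quaternion [x, y, z, w].
In Python, from workcell import get_obs, imaging, workorder gives the robot as it stands.
- The arm moves only by the tool creep_tool, called after "Emit:" as name(argument=value, ...) on one line, values as JSON. Schema: {"type":"object","properties":{"ticks":{"type":"object","properties":{"plan":{"type":"array","items":{"type":"array","items":{"type":"number"},"minItems":7,"maxItems":7},"minItems":1,"maxItems":10}},"additionalProperties":false,"required":["plan"]},"only":{"type":"string"},"quiet":{"type":"boolean"},"lines":{"type":"string"}},"required":["ticks"],"additionalProperties":false}. ticks is an object whose key "plan" holds a list of rows, 1 to 10 of them, each of 7 numbers: a rotation vector rx, ry, rz in rad, then dx, dy, dz in units of 5 mm, then the finger opening in m; each row is the pose to reach, as a shift and turn from the pose commanded when the call began, along the tool's axes at that moment; what a row does not reach only later rows make up. A row lasts 1/8 s, in which the tool goes at most 0.0625 m and 0.188 rad, less where a joint would pass 70% of its speed; a pose out of reach is approached as far as the arm can. The fingers move at their own pace and stop on an object; the grip force is fixed at half the most. Time passes only in rows, so rows that do not move let the fingers close. The tool returns the time, the measured TCP pose, the force, the opening and the grip force at its end. only (a regular expression) keeps the lines of the reply that match it, lines (a string "A,B") keeps lines A to B, and quiet returns only ok. Input that does not fit is refused with a message, and nothing moves.
- get_obs(): the state, without advancing time (a new reading comes with each control period).
- imaging.camera(name): name is "side" or "top" or "wrist"; returns (picture, depth): 420x560x3 uint8, red, green, blue; 420x560 float32, m along the optical axis (not along the pixel's ray), 0 where there is no reading.
- imaging.calibration(name): a dict with "mtx" (3x3 intrinsics, pixels), "R" (3x3) and "t" (3): a world point X has camera coordinates R X + t. Camera axes: x right, y down, z forward; pixel columns grow to the right and rows downward; lengths in m; the calibration is good to about 2 mm. A picture is of the moment at which its call begins: read the wrist's pose just before it. calibration takes no time and is no camera call; for the wrist camera it gives the pose at the moment of the call.
- workorder.job_done(): hands the job in; it is judged then, once.
The state is a dict: "clock": time; "joint_pos": joint angles; "joint_vel": joint speeds; "tau": joint torques, N m; "eef_pos": TCP position; "tool_rot": TCP orientation; "ft_force": force on the tool from outside, world axes, zero at the start; "ft_torque": the same for the moment, N m; "grip_width": finger opening in m; "grasp_force": force on a finger pad.
Only numpy, scipy, OpenCV 4.12 (cv2) and the standard library are available. Lean on these libraries where they do the work, as an engineer would, in place of code of your own. Each camera call takes 0.05 s, during which the arm holds its last target. There are 200 camera calls.

## Task

Stand the loose spice jar upright in the empty well of the wooden carrier on the kitchen scale, let go of it and give the scale about a second to settle under the whole load. Then take the carrier by its middle handle, lift it at least 5 cm clear of the scale with both jars in it, and finish while holding it still and level in the air. Leave the green tin and the white egg cup where they are.

Things in the scene. Friction and masses are not known exactly. Their poses are not given: they have to be found in the camera images.
- loose_jar: the spice jar to be moved, standing on the worktop: upright cylinder 41 mm in diameter, 105 mm high, with a black cap of the same width as the jar (top 21 mm); 80 to 150 g. Origin at the centre of its underside, z up its axis.
- jar_in_carrier: an equal spice jar (41 mm diameter, 105 mm high, 80 to 150 g) that already stands in one of the carrier's two wells; it stays there. Origin at the centre of its underside, z up.
- carrier: loose wooden carrier on the scale's pan, any yaw: block 76 (x) by 190 (y) by 22 mm high, 0.3 kg. Round wells 48 mm wide, 14 mm deep, mouth chamfered 3 mm, at y = -58 mm (occupied) and +58 mm (empty). Between them an upright handle board, 12 mm thick (x), 44 mm wide (y), top 115 mm above the underside. Origin: centre of the underside, z up.
- empty_well (a point): centre of the floor of the empty well, 8 mm above the carrier's underside; axes as the carrier's.
- handle (a point): grip point in the handle board, 15 mm below its top and 100 mm above the carrier's underside; axes as the carrier's: pinch the 12 mm thickness, closing along x.
- scale: white kitchen scale 150 x 150 mm with a dial in front, fixed to the worktop, steel round pan on top. Origin at the centre of its underside.
- pan_top (a point): centre of the upper face of the scale's round steel pan, 160 mm in diameter, 70 mm above the worktop when unloaded; the carrier rests on it.
- scale_pan (a joint): how far the sprung pan has sunk, in m, 0 (empty) to 0.020 (stop); about 2 mm per newton. Under the carrier and both jars it sinks 7 to 10 mm.
- tin: bystander: green food tin, 57 mm in diameter, 72 mm high, standing on the worktop. Origin at the centre of its underside.
- egg_cup: bystander: white egg cup standing upside down on the worktop, 49 mm in diameter, 61 mm high. Origin at the centre of its underside.
Mind the look-alikes: they are no part of the job. What is shaped like the jar_in_carrier but blue or orange is not meant.

How it is judged:
On the way:
1. the loose jar stands upright in the empty well, let go, and the carrier rests on the scale, whose pan has settled (horizontal distance between loose_jar and empty_well below 0.006 m and z of loose_jar in the frame of empty_well below 0.004 m and angle between loose_jar's own z axis and vertical below 0.12 rad and contact force between the fingers and loose_jar below 0.1 N and contact force between carrier and scale above 1 N and angle between carrier's own z axis and vertical below 0.1 rad and value of joint scale_pan above 0.005 m and velocity of joint scale_pan between -0.01 and 0.01 m/s), for 0.5 s.
At the end, for the whole second after the job is handed in: The gripper holds the carrier in the air by its handle (tool point within 50 mm of it), its underside at least 50 mm above the scale's pan, level within 0.12 rad and still (under 20 mm/s); both jars stand fully down in their wells, not touched by the fingers (z of carrier in the frame of pan_top above 0.05 m and angle between carrier's own z axis and vertical below 0.12 rad and linear speed of carrier below 0.02 m/s and angular speed of carrier below 0.15 rad/s and contact force between the fingers and carrier above 2 N and contact force between carrier and scale below 0.1 N and value of joint scale_pan below 0.002 m and distance between loose_jar and empty_well below 0.008 m and z of jar_in_carrier in the frame of carrier below 0.014 m and y of jar_in_carrier in the frame of carrier below -0.05 m and angle between each of loose_jar, jar_in_carrier's own z axis and vertical below 0.25 rad and contact force between the fingers and loose_jar below 0.1 N and contact force between the fingers and jar_in_carrier below 0.1 N and distance between the grasp point and handle below 0.05 m); the arm keeps its last pose, push and grip.
It fails at once if the green tin is moved more than 3 cm or knocked over (distance of tin from where it was at the start of the episode above 0.03 m or angle between tin's own z axis and vertical above 0.5 rad).
It fails at once if the egg cup is moved more than 3 cm or knocked over (distance of egg_cup from where it was at the start of the episode above 0.03 m or angle between egg_cup's own z axis and vertical above 0.5 rad).
It fails at once if the carrier is tipped beyond 0.4 rad (angle between carrier's own z axis and vertical above 0.4 rad).
It also fails if it takes over 51 s, if anything falls off the work surface, if the arm or the gripper's body presses on something with over 40 N, if the wrist force passes 120 N, or if a joint passes its speed limit or range.

## Working session

There is one attempt and no reset: what is moved stays moved. The work goes in short steps, Python scripts to look and compute and a tool call to move; the robot and the scene stay as the last step left them, time stands still between calls to the robot, and variables do not carry over. Pictures are saved under pics/ and viewed, at most 10 in all, crops included, and the job is handed in when it is done.

```bash
mkdir -p pics; ls
```

Run:
```python
from workcell import get_obs, imaging
import cv2, numpy as np
o=get_obs(); print(o['clock'],o['eef_pos'],o['tool_rot'],o['grip_width'])
ims=[]
for n in ['top','side']:
    p,d=imaging.camera(n); c=imaging.calibration(n); np.savez(f'pics/{n}0.npz',p=p,d=d,**c)
    cv2.imwrite(f'pics/{n}0.png',p[:,:,::-1]); print(n,c)
```

```text
pics
0.0 [0.18698188 0.46307329 0.24909173] [ 1.90708512e-01  9.81646124e-01 -1.05237991e-03 -2.08903089e-04] 0.08519475173703017
top {'mtx': array([[402.60521024,   0.        , 281.38918466],
       [  0.        , 402.60521024, 209.5018495 ],
       [  0.        ,   0.        ,   1.        ]]), 'R': array([[ 0.00446318, -0.99995567, -0.00829047],
       [-0.99687947, -0.00379574, -0.07884736],
       [ 0.0788124 ,  0.0086165 , -0.99685223]]), 't': array([0.11121164, 0.48311918, 1.02506937])}
side {'mtx': array([[404.90362006,   0.        , 272.72519175],
       [  0.        , 404.90362006, 215.90710116],
       [  0.        ,   0.        ,   1.        ]]), 'R': array([[ 0.97772037, -0.20987333,  0.00400799],
       [-0.08818241, -0.42798585, -0.89947316],
       [ 0.19049079,  0.8790798 , -0.43695762]]), 't': array([-0.44269547,  0.19090254,  0.84469051])}
```

View pics/top0.png

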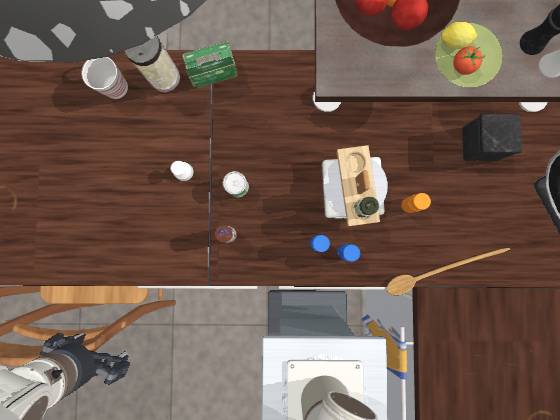

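View pics/side0.png

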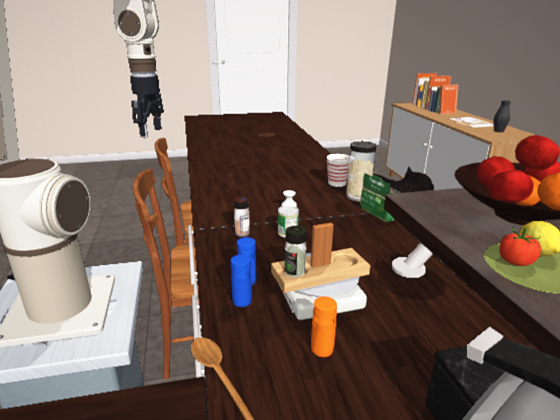

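The top view shows these candidates for the loose jar:
- Dark-capped jar at (226,234), or side (242,217). This is loose on the worktop.
- Equal jar in the carrier at (366,207), which stays there.
- Blue cylinders at (320,243) and (349,253), and an orange one at (416,203). These are look-alikes.
- Tin at (235,184) and egg cup at (181,170). These are bystanders.

I choose (226,234). The empty well is at (357,160).

Create h.py:
```python
import numpy as np, cv2
from workcell import get_obs, imaging
def pts(p,d,c):
    v,u=np.mgrid[:d.shape[0],:d.shape[1]]
    r=np.stack([u,v,np.ones_like(u)],-1)@np.linalg.inv(c['mtx']).T*d[...,None]
    return (r-c['t'])@c['R']
def plane(c,u,v,z):
    r=np.linalg.inv(c['mtx'])@[u,v,1]@c['R']; o=-c['R'].T@c['t']
    return o+r*(z-o[2])/r[2]
```

Run:
```python
from h import *
f=np.load('pics/top0.npz');P=pts(f['p'],f['d'],f)
def reg(x0,y0,x1,y1,z0,z1):
    m=np.zeros(f['d'].shape,bool); m[y0:y1,x0:x1]=1
    m&=(f['d']>0)&(P[...,2]>z0)&(P[...,2]<z1)
    return m
for n,a in dict(jar=(208,218,245,250,.095,.115),tin=(215,165,255,205,.06,.085),egg=(165,155,198,188,.05,.07),cjar=(350,190,385,222,.15,.2),handle=(350,162,385,195,.15,.19),block=(330,140,390,230,.077,.095),blue1=(305,230,332,255,.08,.12),blue2=(337,243,363,265,.08,.12),well=(335,140,375,175,.06,.077)).items():
    m=reg(*a); q=P[m]
    if len(q)<5: print(n,len(q));continue
    (c,s,ang)=cv2.minAreaRect(q[:,:2].astype(np.float32)); cc,r=cv2.minEnclosingCircle(q[:,:2].astype(np.float32))
    print(n,len(q),'z',np.median(q[:,2]).round(4),'rect',np.round(c,4),np.round(s,4),round(ang,1),'circ',np.round(cc,4),round(r,4),'mean',q.mean(0).round(4))
a=cv2.resize(f['p'][200:260,196:256],(400,400),interpolation=2);b=cv2.resize(f['p'][135:235,310:410],(400,400),interpolation=2)
cv2.imwrite('pics/crop.png',np.hstack([a,b])[:,:,::-1])
```

```text
jar 231 z 0.1049 rect [0.4195 0.2509] [0.038  0.0384] 0.3 circ [0.4185 0.2508] 0.0203 mean [0.4186 0.2507 0.1048]
tin 414 z 0.0692 rect [0.5454 0.2298] [0.0561 0.0552] 68.0 circ [0.5455 0.2301] 0.0289 mean [0.5455 0.23   0.0692]
egg 163 z 0.0613 rect [0.5842 0.3735] [0.0335 0.0355] 1.4 circ [0.5846 0.3738] 0.0183 mean [0.5845 0.3738 0.0612]
cjar 297 z 0.1767 rect [ 0.4865 -0.0837] [0.0393 0.0531] 71.7 circ [ 0.489  -0.0791] 0.0292 mean [ 0.4802 -0.0803  0.1753]
handle 154 z 0.1769 rect [ 0.5378 -0.0743] [0.0438 0.0123] 7.9 circ [ 0.5377 -0.0736] 0.022 mean [ 0.5369 -0.0727  0.1728]
block 1514 z 0.0857 rect [ 0.5384 -0.0744] [0.1902 0.077 ] 7.9 circ [ 0.5386 -0.0744] 0.1011 mean [ 0.5402 -0.0694  0.0855]
blue1 236 z 0.1045 rect [0.397  0.0191] [0.0388 0.0393] 25.8 circ [0.3968 0.0184] 0.0206 mean [0.3968 0.0194 0.1042]
blue2 251 z 0.1046 rect [ 0.3748 -0.052 ] [0.039  0.0391] 40.8 circ [ 0.3747 -0.0525] 0.0204 mean [ 0.3751 -0.0514  0.1037]
well 407 z 0.0708 rect [ 0.595  -0.0698] [0.0982 0.057 ] 89.1 circ [ 0.5935 -0.0695] 0.0546 mean [ 0.5945 -0.0651  0.0697]
```

View pics/crop.png

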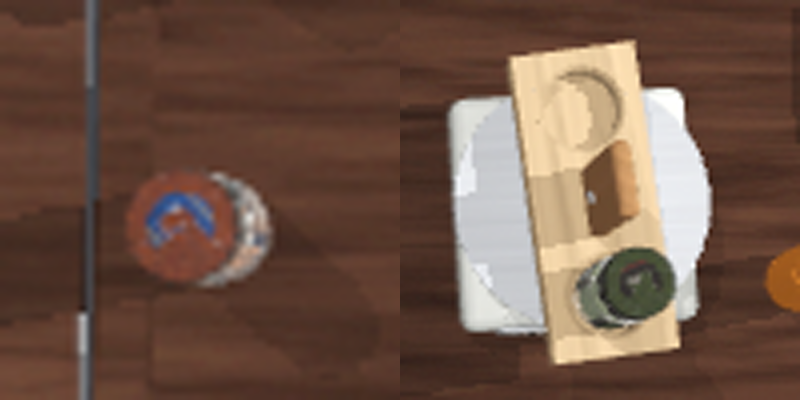

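The left crop shows the chosen jar, with a 41 mm cap and its top at z 0.105. The right crop shows the carrier: empty well at about px (355,162), the board in the middle, and the green-topped jar in the other well. All sizes match the description.

Add to h.py:
```python
from scipy.spatial.transform import Rotation as Ro
def go(x,y,z,yaw):  # tool y axis at yaw deg, pointing down
    o=get_obs(); R0=Ro.from_quat(o['tool_rot']); a=np.radians(yaw); ty=np.array([np.cos(a),np.sin(a),0]); tz=np.array([0,0,-1.])
    R1=Ro.from_matrix(np.stack([np.cross(ty,tz),ty,tz],1))
    print('rot',(R0.inv()*R1).as_rotvec().round(4),'shift',R0.inv().apply(np.array([x,y,z])-o['eef_pos']).round(4),'at',o['eef_pos'].round(4),'w',o['grip_width'].round(4),o['clock'],o['joint_pos'].round(2))
```

Run:
```python
from h import *
f=np.load('pics/top0.npz')
print(plane(f,355.5,162.5,.0855)); go(.4187,.2508,.18,97.9); go(.4187,.2508,.078,97.9)
```

```text
[ 0.59360322 -0.06835794  0.0855    ]Traceback (most recent call last):
  File "<stdin>", line 3, in <module>
  File "h.py", line 14, in go
    print('rot',(R0.inv()*R1).as_rotvec().round(4),'shift',R0.inv().apply(np.array([x,y,z])-o['eef_pos']).round(4),'at',o['eef_pos'].round(4),'w',o['grip_width'].round(4),o['clock'],o['joint_pos'].round(2))
                                                                                                                                                  ^^^^^^^^^^^^^^^^^^^^^
AttributeError: 'float' object has no attribute 'round'
```

```bash
sed -i "s/o\['grip_width'\].round(4)/round(o['grip_width'],4)/" h.py
```

Run:
```python
from h import *
go(.4187,.2508,.18,97.9)
```

```text
rot [-1.900e-03 -5.000e-04 -5.216e-01] shift [-0.2943 -0.11    0.0694] at [0.187  0.4631 0.2492] w 0.0855 0.1 [1.19 0.24 0.   1.34 0.   1.57]
```

Careful with the scale: shifts go in units of 5 mm. That gives: -0.294 m is -58.8, -0.25 m is -50.

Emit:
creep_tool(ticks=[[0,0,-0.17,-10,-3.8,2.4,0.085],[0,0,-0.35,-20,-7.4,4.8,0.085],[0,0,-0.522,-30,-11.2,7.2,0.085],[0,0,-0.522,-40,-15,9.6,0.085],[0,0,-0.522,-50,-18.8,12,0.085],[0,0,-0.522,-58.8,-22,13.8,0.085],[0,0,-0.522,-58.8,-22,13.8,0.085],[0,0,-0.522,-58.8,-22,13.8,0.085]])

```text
refused: ticks: the value is not of type 'object' (schema: type "object"). Nothing was moved.
```

Wrong form. The message asks for an object with the rows under "plan", so I'll send the same numbers that way.

Emit:
creep_tool(ticks={"plan": [[0,0,-0.17,-10,-3.8,2.4,0.085],[0,0,-0.35,-20,-7.4,4.8,0.085],[0,0,-0.522,-30,-11.2,7.2,0.085],[0,0,-0.522,-40,-15,9.6,0.085],[0,0,-0.522,-50,-18.8,12,0.085],[0,0,-0.522,-58.8,-22,13.8,0.085],[0,0,-0.522,-58.8,-22,13.8,0.085],[0,0,-0.522,-58.8,-22,13.8,0.085]]})

```text
clock: 1.1
eef_pos: [0.4182, 0.2515, 0.1807]
tool_rot: [-0.069, 0.998, -0.0, -0.001]
ft_force: [0.3, 0.5, 0.7]
grip_width: 0.0852
grasp_force: 0.0
```

Run:
```python
from h import *
go(.4187,.2508,.078,97.9)
p,d=imaging.camera('wrist');c=imaging.calibration('wrist');P=pts(p,d,c)
m=(d>0)&(abs(P[...,2]-.103)<.01)&(np.hypot(P[...,0]-.4187,P[...,1]-.2508)<.04)
q=P[m];print(len(q));print(cv2.minEnclosingCircle(q[:,:2].astype(np.float32)),q.mean(0)) if len(q) else 0
```

```text
rot [-0.     -0.0012 -0.0002] shift [-0.0005 -0.0007  0.1027] at [0.4182 0.2515 0.1807] w 0.0852 1.1 [ 0.54  0.26 -0.15  1.16  0.    0.4 ]
3378
((0.41513893008232117, 0.2496742159128189), 0.020485058426856995) [0.41348834 0.24959425 0.10478964]
```

Emit:
creep_tool(ticks={"plan": [[0,0,0,0.2,-0.2,10,0.085],[0,0,0,0.2,-0.2,20,0.085],[0,0,0,0.2,-0.2,20.54,0.085],[0,0,0,0.2,-0.2,20.54,0],[0,0,0,0.2,-0.2,20.54,0],[0,0,0,0.2,-0.2,20.54,0],[0,0,0,0.2,-0.2,20.54,0],[0,0,0,0.2,-0.2,20.54,0]]})

```text
clock: 2.15
eef_pos: [0.4193, 0.2512, 0.0806]
tool_rot: [-0.069, 0.998, 0.001, 0.002]
ft_force: [-0.5, -1.3, 5.3]
grip_width: 0.0396
grasp_force: 59.6
```

Run:
```python
from h import *
go(.4187,.2508,.078,97.9)
```

```text
rot [0.0018 0.0041 0.0001] shift [ 0.0007 -0.0003  0.0026] at [0.4193 0.2512 0.0806] w 0.0396 2.15 [ 0.54  0.36 -0.3   0.9   0.    0.4 ]
```

Emit:
creep_tool(ticks={"plan": [[0,0,0,0,0,-6,0],[0,0,0,0,0,-16,0],[0,0,0,0,0,-26,0],[0,0,0,0,0,-36,0],[0,0,0,0,0,-41,0]]})

```text
clock: 2.78
eef_pos: [0.4188, 0.2509, 0.2877]
tool_rot: [-0.069, 0.998, 0.002, 0.003]
ft_force: [0.2, 1.0, -2.0]
grip_width: 0.0398
grasp_force: 60.5
```

Run:
```python
from h import *
go(.4193+.1768,.2512-.3173,.285,97.9)
```

```text
rot [0.0026 0.0061 0.0001] shift [-0.132  -0.3384  0.0026] at [0.4188 0.2509 0.2877] w 0.0398 2.775 [0.54 0.2  0.05 1.41 0.   0.4 ]
```

Emit:
creep_tool(ticks={"plan": [[0,0,0,-3,-8,0,0],[0,0,0,-7,-18,0,0],[0,0,0,-11,-28,0,0],[0,0,0,-15,-38,0,0],[0,0,0,-19,-48,0,0],[0,0,0,-23,-58,0,0],[0,0,0,-26.4,-67.6,0,0],[0,0,0,-26.4,-67.6,0,0],[0,0,0,-26.4,-67.6,0,0]]})

```text
clock: 3.9
eef_pos: [0.5948, -0.0661, 0.2836]
tool_rot: [-0.069, 0.998, 0.0, -0.0]
ft_force: [0.2, -0.6, -1.4]
grip_width: 0.0392
grasp_force: 60.8
```

Run:
```python
from h import *
go(.4193+.1768,.2512-.3173,.285,97.9)
for n in ['top','wrist','side']:
    p,d=imaging.camera(n); c=imaging.calibration(n); np.savez(f'pics/{n}1.npz',p=p,d=d,**c)
    globals()[n]=p
cv2.imwrite('pics/m1.png',cv2.resize(np.hstack([wrist,side[100:320,200:480].repeat(2,0).repeat(2,1)[:420]]),(800,300))[:,:,::-1])
```

```text
rot [ 0.0005 -0.     -0.0003] shift [-0.0013 -0.0001 -0.0014] at [ 0.5948 -0.0661  0.2836] w 0.0392 3.9 [-0.11  0.43  0.37  1.5   0.   -0.25]
```

View pics/m1.png

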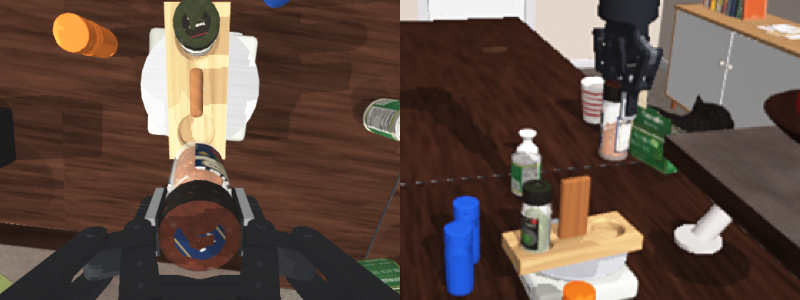

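The left image is the wrist view: the jar's cap is in the fingers at about (200,230), and the board at (196,90) lies ahead of it in line. The right image is the side view: the jar hangs upright high above the carrier. Next I measure jar against carrier in the wrist frame.

Run:
```python
from h import *
def rect(q): 
    c,s,a=cv2.minAreaRect(q[:,:2].astype(np.float32)); return np.round(c,4),np.round(s,4),round(a,1)
for n in ['wrist','top','side']:
    f=np.load(f'pics/{n}1.npz');P=pts(f['p'],f['d'],f);ok=f['d']>0;X,Y,Z=P[...,0],P[...,1],P[...,2]
    print(n)
    near=lambda x,y,r:np.hypot(X-x,Y-y)<r
    B={'cap':(.595,-.066,.03,.300,.325),'body':(.595,-.066,.027,.205,.255),'handle':(.538,-.0744,.025,.165,.185),'cjar':(.4808,-.0824,.03,.170,.18),'block':(.5384,-.0744,.11,.08,.092)}
    for k,(x,y,r,a,b) in B.items():
        q=P[ok&near(x,y,r)&(Z>a)&(Z<b)]
        if len(q)>15: print(k,len(q),rect(q),'circ',np.round(np.r_[cv2.minEnclosingCircle(q[:,:2].astype(np.float32))[0],cv2.minEnclosingCircle(q[:,:2].astype(np.float32))[1]],4),'z',np.percentile(q[:,2],[5,50,95]).round(4))
        if k=='body' and len(q)>50:
            for zz in (.21,.225,.24,.25):
                s=q[abs(q[:,2]-zz)<.004]
                if len(s)>20:
                    A=np.c_[2*s[:,:2],np.ones(len(s))];w=np.linalg.lstsq(A,(s[:,:2]**2).sum(1),rcond=None)[0];print(zz,w[:2].round(4),np.sqrt(w[2]+w[0]**2+w[1]**2).round(4))
```

```text
wrist
cap 13067 (array([ 0.5901, -0.0645]), array([0.0413, 0.0526]), 23.6) circ [ 0.5888 -0.0668  0.028 ] z [0.3028 0.3084 0.3192]
body 1739 (array([ 0.5773, -0.0684]), array([0.0151, 0.04  ]), 8.1) circ [ 0.5845 -0.0674  0.0201] z [0.2102 0.236  0.2533]
0.21 [ 0.5906 -0.067 ] 0.0198
0.225 [ 0.5908 -0.0661] 0.0204
0.24 [ 0.5909 -0.066 ] 0.0205
0.25 [ 0.5908 -0.0658] 0.0204
handle 1196 (array([ 0.5349, -0.0766]), array([0.0431, 0.0116]), 8.2) circ [ 0.535  -0.0765  0.0218] z [0.1758 0.1783 0.1798]
cjar 3763 (array([ 0.4797, -0.0842]), array([0.0372, 0.0395]), 7.6) circ [ 0.4783 -0.0845  0.0204] z [0.1758 0.1772 0.1785]
block 10373 (array([ 0.5352, -0.0766]), array([0.1899, 0.0763]), 7.9) circ [ 0.5352 -0.0768  0.1023] z [0.0844 0.0859 0.0872]
top
cap 94 (array([ 0.5816, -0.0568]), array([0.0442, 0.0135]), 73.5) circ [ 0.5863 -0.0582  0.0223] z [0.3032 0.3079 0.3153]
body 100 (array([ 0.5817, -0.0595]), array([0.0392, 0.0151]), 63.2) circ [ 0.5885 -0.0629  0.0197] z [0.2077 0.2308 0.2535]
0.225 [ 0.5936 -0.0657] 0.0205
handle 122 (array([ 0.5377, -0.0745]), array([0.0433, 0.0127]), 8.7
[... 350 characters left out ...]
ay([0.0589, 0.0273]), 79.1) circ [ 0.5939 -0.0661  0.0296] z [0.3012 0.309  0.3223]
body 497 (array([ 0.5875, -0.0778]), array([0.0246, 0.0417]), 68.8) circ [ 0.5908 -0.0698  0.0211] z [0.208  0.231  0.2528]
0.21 [ 0.5913 -0.0684] 0.0191
0.225 [ 0.5915 -0.0687] 0.0194
0.24 [ 0.5918 -0.0676] 0.02
0.25 [ 0.5918 -0.0673] 0.0203
handle 172 (array([ 0.5352, -0.0805]), array([0.0424, 0.0119]), 6.2) circ [ 0.535  -0.0785  0.0213] z [0.1664 0.1743 0.1798]
cjar 225 (array([ 0.4775, -0.0871]), array([0.0405, 0.039 ]), 82.3) circ [ 0.4797 -0.0874  0.0221] z [0.1713 0.1773 0.1786]
block 1422 (array([ 0.5356, -0.078 ]), array([0.191 , 0.0802]), 7.6) circ [ 0.5358 -0.0789  0.102 ] z [0.0814 0.0861 0.0882]
```

Emit:
creep_tool(ticks={"plan": [[0,0,0,-0.3,-0.34,8,0],[0,0,0,-0.3,-0.34,16,0],[0,0,0,-0.3,-0.34,20.6,0],[0,0,0,-0.3,-0.34,20.6,0],[0,0,0,-0.3,-0.34,20.6,0]]})

```text
clock: 4.68
eef_pos: [0.5975, -0.067, 0.1819]
tool_rot: [-0.07, 0.998, -0.0, 0.001]
ft_force: [-0.6, -0.6, -1.0]
grip_width: 0.0396
grasp_force: 60.8
```

Create m.py:
```python
from h import *
go(.595,-.066,.15,97.9)
f=imaging.calibration('wrist');p,d=imaging.camera('wrist');P=pts(p,d,f);X,Y,Z=P[...,0],P[...,1],P[...,2]
z0=get_obs()['eef_pos'][2]
q=P[(d>0)&(np.hypot(X-.5384,Y+.0744)<.11)&(Z>.078)&(Z<.092)]
c,s,a=cv2.minAreaRect(q[:,:2].astype(np.float32));a=a if s[0]>s[1] else a-90;c=np.array(c);u=np.array([np.cos(np.radians(a)),np.sin(np.radians(a))])
print('block',c,s,a,np.median(q[:,2]))
for k,(lo,hi) in {'low':(-.065,-.045),'up':(-.045,-.025)}.items():
    q=P[(d>0)&(np.hypot(X-.593,Y+.067)<.028)&(Z>z0+lo)&(Z<z0+hi)]
    if len(q)<30: continue
    A=np.c_[2*q[:,:2],np.ones(len(q))];w=np.linalg.lstsq(A,(q[:,:2]**2).sum(1),rcond=None)[0]
    print(k,len(q),w[:2].round(4),np.sqrt(w[2]+w[0]**2+w[1]**2).round(4),'jar in well frame along,across',((w[:2]-c)@u-.058).round(4),((w[:2]-c)@[-u[1],u[0]]).round(4))
q=P[(d>0)&(np.hypot(X-.593,Y+.067)<.015)&(Z>z0+.01)];print('cap top z',np.median(q[:,2]) if len(q) else None)
```

```bash
python3 m.py
```

```text
rot [-0.0005  0.0022  0.0015] shift [0.0024 0.0013 0.0319] at [ 0.5975 -0.067   0.1819] w 0.0396 4.675 [-0.11  0.47  0.16  1.26  0.   -0.25]
block [ 0.54634708 -0.07528402] (0.1609775871038437, 0.07638029754161835) 7.737338542938232 0.08580215392790187
low 708 [ 0.5937 -0.068 ] 0.0205 jar in well frame along,across -0.0101 0.0009
up 971 [ 0.5936 -0.0677] 0.0204 jar in well frame along,across -0.0101 0.0011
cap top z 0.207207196963786
```

Add to m.py:
```python
q=P[(d>0)&(np.hypot(X-.536,Y+.0755)<.028)&(Z>.165)&(Z<.185)]
if len(q)>30: print('handle',len(q),cv2.minAreaRect(q[:,:2].astype(np.float32)),np.median(q[:,2]))
```

```bash
python3 m.py | tail -5
```

```text
block [ 0.54705012 -0.07515201] (0.16165100038051605, 0.0764203667640686) 7.788061141967773 0.0858025744923159
low 694 [ 0.5941 -0.0682] 0.0205 jar in well frame along,across -0.0104 0.0005
up 959 [ 0.594 -0.068] 0.0204 jar in well frame along,across -0.0105 0.0008
cap top z 0.2075557173443446
handle 3717 ((0.5351296067237854, -0.07667777687311172), (0.04354781284928322, 0.01203285250812769), 7.726186275482178) 0.17820185785120404
```

Emit:
creep_tool(ticks={"plan": [[0,0,0,0.24,-0.06,1,0],[0,0,0,0.24,-0.06,2.4,0],[0,0,0,0.24,-0.06,3.6,0],[0,0,0,0.24,-0.06,4.8,0],[0,0,0,0.24,-0.06,6,0],[0,0,0,0.24,-0.06,6,0],[0,0,0,0.24,-0.06,6,0]]})

```text
clock: 5.65
eef_pos: [0.5956, -0.0681, 0.1505]
tool_rot: [-0.069, 0.998, -0.0, -0.0]
ft_force: [-0.5, 1.2, -0.6]
grip_width: 0.0397
grasp_force: 60.9
```

```bash
python3 m.py
```

```text
rot [-0.     -0.0001  0.0004] shift [0.0003 0.0022 0.0005] at [ 0.5956 -0.0681  0.1505] w 0.0397 5.65 [-0.11  0.49  0.11  1.19 -0.   -0.25]
block [ 0.54230541 -0.07579974] (0.14302685856819153, 0.07655993849039078) 7.934053421020508 0.08350801287677943
low 284 [ 0.5934 -0.0689] 0.0216 jar in well frame along,across -0.0064 -0.0002
up 495 [ 0.5924 -0.0687] 0.021 jar in well frame along,across -0.0074 0.0001
cap top z 0.17571637391806852
handle 5905 ((0.5353047251701355, -0.07662136852741241), (0.04387476295232773, 0.01206392701715231), 7.832917213439941) 0.17591168070169308
```

Emit:
creep_tool(ticks={"plan": [[0,0,0,0,0,0,0.085],[0,0,0,0,0,0,0.085],[0,0,0,0,0,0,0.085],[0,0,0,0,0,0,0.085],[0,0,0,0,0,0,0.085],[0,0,0,0,0,0,0.085],[0,0,0,0,0,0,0.085],[0,0,0,0,0,0,0.085],[0,0,0,0,0,0,0.085],[0,0,0,0,0,0,0.085]]})

```text
clock: 6.95
eef_pos: [0.5957, -0.0681, 0.1503]
tool_rot: [-0.069, 0.998, 0.0, -0.0]
ft_force: [0.4, 0.5, -0.1]
grip_width: 0.0851
grasp_force: 0.0
```

Emit:
creep_tool(ticks={"plan": [[0,0,0,0,0,-8,0.085],[0,0,0,0,0,-20,0.085],[0,0,0,0,0,-26,0.085],[0,0,0,0,0,-26,0.085]]})

```text
clock: 7.45
eef_pos: [0.5973, -0.0683, 0.284]
tool_rot: [-0.069, 0.998, -0.001, 0.004]
ft_force: [-0.1, -0.3, -0.8]
grip_width: 0.0849
grasp_force: 0.0
```

Run:
```python
from h import *
p,d=imaging.camera('wrist');c=imaging.calibration('wrist');P=pts(p,d,c);X,Y,Z=P[...,0],P[...,1],P[...,2]
for k,x,y,r,a,b in [('cap',.593,-.068,.03,.165,.185),('cjar',.479,-.0845,.027,.165,.185),('handle',.5351,-.0767,.026,.16,.18),('block',.5351,-.0767,.12,.078,.09)]:
    q=P[(d>0)&(np.hypot(X-x,Y-y)<r)&(Z>a)&(Z<b)]
    if len(q)>30: print(k,len(q),cv2.minAreaRect(q[:,:2].astype(np.float32)),cv2.minEnclosingCircle(q[:,:2].astype(np.float32)),np.median(q[:,2]))
s,_=imaging.camera('side')
cv2.imwrite('pics/m2.png',cv2.resize(np.hstack([p,s[100:320,200:480].repeat(2,0).repeat(2,1)[:420]]),(800,300))[:,:,::-1])
go(.5384,-.0746,.25,97.9)
```

```text
cap 2532 ((0.5900829434394836, -0.07011165469884872), (0.039351459592580795, 0.04042641073465347), 71.39791107177734) ((0.5904445648193359, -0.07040482759475708), 0.020665273070335388) 0.1726034406514133
cjar 3576 ((0.4794517755508423, -0.08417957276105881), (0.03467875346541405, 0.03927280753850937), 9.351432800292969) ((0.47705164551734924, -0.08438266813755035), 0.02026228979229927) 0.17308490354491562
handle 1197 ((0.5341735482215881, -0.07655126601457596), (0.04352391138672829, 0.01143016666173935), 7.830385684967041) ((0.534130871295929, -0.07663659006357193), 0.021989421918988228) 0.17391534099338568
block 10226 ((0.5341957211494446, -0.07660907506942749), (0.1893613338470459, 0.07624591141939163), 7.816312313079834) ((0.5342229008674622, -0.07603058218955994), 0.10180871188640594) 0.08156810429372272
rot [ 0.0001 -0.0003  0.0003] shift [0.0575 0.0014 0.0299] at [ 0.5955 -0.0681  0.2799] w 0.0852 7.55 [-0.11  0.44  0.36  1.5  -0.   -0.25]
```

View pics/m2.png

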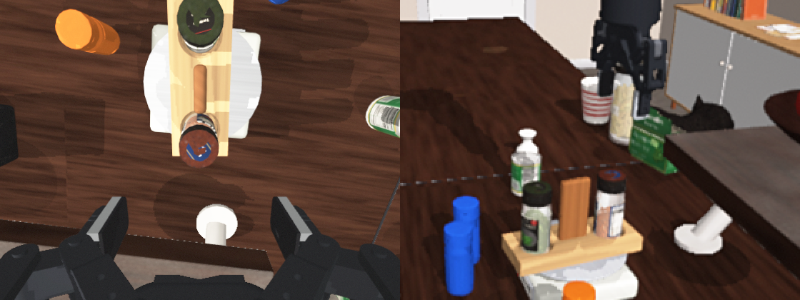

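The loose jar stands in the well. Its cap is at (200,148) in the wrist view with its top at z 0.1726, against 0.1731 for the other jar, and it is about 2 mm off centre. Next is the handle.

Emit:
creep_tool(ticks={"plan": [[0,0,0,4,0,0,0.085],[0,0,0,8,0,0,0.085],[0,0,0,11.8,0,0,0.085],[0,0,0,11.8,0,0,0.085],[0,0,0,11.8,0,0,0.085]]})

```text
clock: 8.18
eef_pos: [0.5373, -0.0761, 0.2793]
tool_rot: [-0.069, 0.998, 0.0, -0.001]
ft_force: [-0.5, 0.3, 1.2]
grip_width: 0.0852
grasp_force: 0.0
```

Run:
```python
from h import *
go(.5368,-.0758,.152,97.85)
p,d=imaging.camera('wrist');c=imaging.calibration('wrist');P=pts(p,d,c);X,Y,Z=P[...,0],P[...,1],P[...,2]
for k,x,y,r,a,b in [('cap',.593,-.068,.03,.165,.185),('cjar',.479,-.0845,.027,.165,.185),('handle',.5351,-.0767,.026,.16,.18)]:
    q=P[(d>0)&(np.hypot(X-x,Y-y)<r)&(Z>a)&(Z<b)]
    if len(q)>30: print(k,len(q),cv2.minAreaRect(q[:,:2].astype(np.float32)),np.median(q[:,2]))
```

```text
rot [ 0.0005 -0.0013  0.0012] shift [0.0003 0.0004 0.1273] at [ 0.5373 -0.0761  0.2793] w 0.0852 8.175 [-0.14  0.32  0.19  1.44  0.   -0.28]
cap 2276 ((0.5913951992988586, -0.07010136544704437), (0.04029291868209839, 0.039680127054452896), 12.001365661621094) 0.175076642713356
cjar 3072 ((0.47777649760246277, -0.08455287665128708), (0.03946496546268463, 0.039757005870342255), 82.83248138427734) 0.17514351254052873
handle 1075 ((0.5348156690597534, -0.07690364867448807), (0.04268607124686241, 0.011984549462795258), 7.787403583526611) 0.17613597592209604
```

Converted, 0.127 m is 25.4, 0.115 m is 23.

Emit:
creep_tool(ticks={"plan": [[0,0,0,0,0,10,0.085],[0,0,0,0,0,18,0.085],[0,0,0,0,0,23,0.085],[0,0,0,0,0,25.4,0.085],[0,0,0,0,0,25.4,0.085],[0,0,0,0,0,25.4,0.085],[0,0,0,0,0,25.4,0.085]]})

```text
clock: 9.1
eef_pos: [0.5382, -0.0764, 0.1546]
tool_rot: [-0.069, 0.998, -0.0, 0.001]
ft_force: [0.0, -0.7, -0.1]
grip_width: 0.0849
grasp_force: 0.0
```

Emit:
creep_tool(ticks={"plan": [[0,0,0,0,0,0,0],[0,0,0,0,0,0,0],[0,0,0,0,0,0,0],[0,0,0,0,0,0,0],[0,0,0,0,0,0,0],[0,0,0,0,0,0,0],[0,0,0,0,0,0,0],[0,0,0,0,0,0,0]]})

```text
clock: 10.1
eef_pos: [0.5372, -0.0762, 0.1533]
tool_rot: [-0.069, 0.998, 0.0, -0.0]
ft_force: [0.4, 1.1, -0.3]
grip_width: 0.0111
grasp_force: 60.2
```

Gripped at about 11 mm, which fits the 12 mm board. Now a gentle lift.

Converted, -0.105 m is -21, -0.1 m is -20.

Emit:
creep_tool(ticks={"plan": [[0,0,0,0,0,-1,0],[0,0,0,0,0,-3,0],[0,0,0,0,0,-6,0],[0,0,0,0,0,-9,0],[0,0,0,0,0,-12,0],[0,0,0,0,0,-15,0],[0,0,0,0,0,-18,0],[0,0,0,0,0,-20,0],[0,0,0,0,0,-21,0],[0,0,0,0,0,-21,0]]})

```text
clock: 11.35
eef_pos: [0.5373, -0.0762, 0.2584]
tool_rot: [-0.069, 0.998, -0.0, 0.0]
ft_force: [0.6, -0.0, -5.3]
grip_width: 0.0112
grasp_force: 59.4
```

Emit:
creep_tool(ticks={"plan": [[0,0,0,0,0,0,0],[0,0,0,0,0,0,0],[0,0,0,0,0,0,0],[0,0,0,0,0,0,0]]})

```text
clock: 11.85
eef_pos: [0.5372, -0.0762, 0.2582]
tool_rot: [-0.069, 0.998, 0.0, -0.0]
ft_force: [-0.9, 0.5, -4.9]
grip_width: 0.0115
grasp_force: 59.4
```

Run:
```python
from h import *
for n in ['top','side']:
    p,d=imaging.camera(n);c=imaging.calibration(n);P=pts(p,d,c);X,Y,Z=P[...,0],P[...,1],P[...,2]
    q=P[(d>0)&(np.hypot(X-.537,Y+.0757)<.11)&(Z>.16)&(Z<.2)]
    w=np.median(q[:,2]);q=q[abs(q[:,2]-w)<.01];A=np.c_[q[:,:2],np.ones(len(q))];print(n,len(q),'z',w,'slope',np.linalg.lstsq(A,q[:,2],rcond=None)[0][:2].round(3))
cv2.imwrite('pics/m3.png',cv2.resize(p[100:320,200:480],(700,550))[:,:,::-1])
```

```text
top 1267 z 0.1878294475243492 slope [ 0.002 -0.013]
side 1670 z 0.1879937898866301 slope [-0.001  0.07 ]
```

View pics/m3.png

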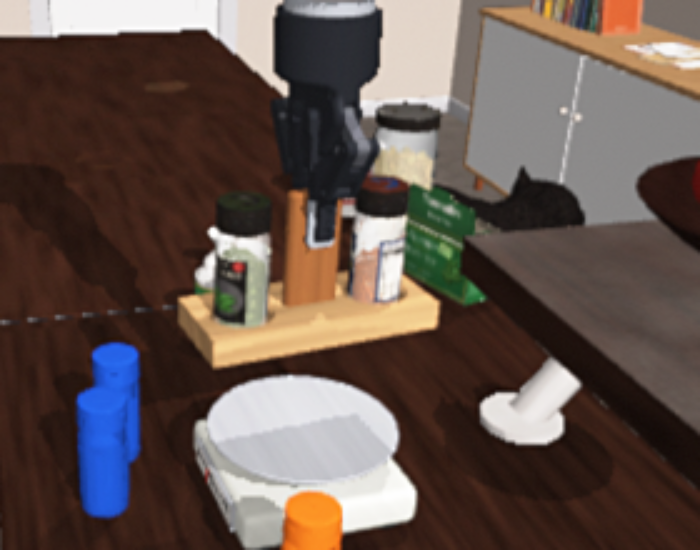

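The carrier is in the air at about (310,320), level, with both jars seated. Its underside is about 96 mm above the bare pan, and the fingers are on the board only.

```bash
python3 -c "
from workcell import workorder
print(workorder.job_done())"
```

```text
the job is handed in; nothing more can be done
None
```

The loose jar stands in the empty well, and I handed the job in at about 12 s with the carrier held still and level by its handle, roughly 9.5 cm above the scale with both jars seated; the hand-in returned no verdict.

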